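# Check the chocolate tart and lift the tart carrier off its cooling rack

### The job

Take the infrared thermometer out of its dock and hold it still, pointing straight down at the middle of the chocolate tart from about 10 cm above it, for a good second and a half, then stand it back upright in its dock and let go of it. Then take the tart carrier by its handle bar, lift it straight up about 10 cm clear of the cooling rack, and finish while holding it there, steady and level, with all four tarts standing on it. Touch no tart with the gripper or the thermometer, and leave the green mug and the amber jar beside them where they are.

Things in the scene. Friction and masses are not known exactly. Their poses are not given: they have to be found in the camera images.
- thermometer_handle (a point): centre of the white handle of the upright infrared thermometer: handle 30 x 30 mm in section, 100 mm long, standing vertically (faces square to this frame's x and y); the thermometer is 138 mm high in all with a round yellow foot of 50 mm diameter, 22 mm high; this point is 95 mm above the foot's underside and 43 mm below the handle's top. It weighs about 0.2 kg and looks straight down out of its foot
- thermometer_lens (a point): lens of the thermometer: centre of the underside of its foot; it looks along this frame's -z (down when upright)
- thermometer: the thermometer itself, same origin and axes as its lens; loose, it stands in the dock
- dock_floor (a point): centre of the floor of the thermometer's black round charging dock (fixed): a round pocket, at the rim 66 mm wide, wall 7 mm, rim 18 mm above this floor; the floor is 6 mm above the table. A block with a green light juts out 73 mm along +x, 12 mm high
- dock: the dock (fixed), origin on the table under its centre
- carrier: tart carrier: aluminium tray 240 x 170 mm (x, y) with a 16 mm high rim and a wooden handle bar above its middle on two 8 mm posts (at x = +-95 mm); loose, 0.3 to 0.55 kg empty; origin at the centre of its underside, x along the bar. The four tarts weigh about 60 g each
- carrier_base (a point): centre of the underside of the carrier, same axes
- carrier_handle (a point): centre of the carrier's dark wooden handle bar: 204 mm long (x), 18 mm wide (y), 22 mm high, 115 mm above the carrier's underside; right above the carrier's middle
- rack_top (a point): centre of the top of the wire cooling rack (fixed), 300 x 200 mm, 35 mm above the table; the carrier stands on it
- rack: the cooling rack (fixed), origin on the table under its centre
- choc_tart_top (a point): middle of the top of the dark brown chocolate tart, 60 mm wide and 34 mm high, loose on the carrier's tray (which is 4 mm thick), in any one of four places about 50 mm along and 45 mm across from the carrier's middle; its top is about 66 mm below the handle bar's underside
- choc_tart: the chocolate tart, origin at its underside
- tart_a_top (a point): middle of the top of a yellow apricot tart, same size as the chocolate one
- tart_a: that apricot tart, origin at its underside
- tart_b_top (a point): middle of the top of a yellow apricot tart, same size as the chocolate one
- tart_b: that apricot tart, origin at its underside
- tart_c_top (a point): middle of the top of a yellow apricot tart, same size as the chocolate one
- tart_c: that apricot tart, origin at its underside
- mug: green mug, 80 mm wide plus a handle along its +y, 95 mm high; bystander beside the rack or dock on the left
- jar: amber jar with a white label and a metal lid, 80 mm wide, 110 mm high; bystander beside the rack or dock on the right
Things that resemble listed ones, but are neither listed nor needed, are in the scene too. Leave any pink or red look-alike of the tart_a alone.

How it is judged:
On the way, in this order (a step that is already met when the one before it is completed fails the run):
1. the thermometer, held in the gripper, is aimed still at the middle of the chocolate tart for a second (x of choc_tart_top in the frame of thermometer_lens between -0.02 and 0.02 m and y of choc_tart_top in the frame of thermometer_lens between -0.02 and 0.02 m and z of choc_tart_top in the frame of thermometer_lens between -0.15 and -0.02 m and angle between thermometer_lens's own z axis and vertical below 0.26 rad and linear speed of thermometer below 0.03 m/s and contact force between thermometer and the fingers above 0.5 N), for 1 s.
2. the thermometer stands upright in its dock again, let go (distance between thermometer_lens and dock_floor below 0.015 m and angle between thermometer_handle's own z axis and vertical below 0.1 rad and contact force between thermometer and the arm below 0.1 N and contact force between thermometer and the fingers below 0.1 N and linear speed of thermometer below 0.03 m/s), for 0.2 s.
At the end, for the whole second after the job is handed in: Fingers alone hold the carrier, underside 60-160 mm above the rack top, within 80 mm sideways of the rack's middle, tilt under 0.09 rad, slower than 20 mm/s; all four tarts stand on it; the thermometer stands upright in its dock (foot within 15 mm of the floor centre), let go (all of step 2 and height (world z) of carrier_base between 0.095 and 0.195 m and horizontal distance between carrier_base and rack_top below 0.08 m and angle between carrier_base's own z axis and vertical below 0.09 rad and linear speed of carrier below 0.02 m/s and angular speed of carrier below 0.15 rad/s and contact force between carrier and the fingers above 2 N and contact force between carrier and rack below 0.1 N and contact force between carrier and dock below 0.1 N and x of choc_tart_top in the frame of carrier between -0.105 and 0.105 m and y of choc_tart_top in the frame of carrier between -0.075 and 0.075 m and z of choc_tart_top in the frame of carrier between 0.03 and 0.046 m and x of tart_a_top in the frame of carrier between -0.105 and 0.105 m and y of tart_a_top in the frame of carrier between -0.075 and 0.075 m and z of tart_a_top in the frame of carrier between 0.03 and 0.046 m and x of tart_b_top in the frame of carrier between -0.105 and 0.105 m and y of tart_b_top in the frame of carrier between -0.075 and 0.075 m and z of tart_b_top in the frame of carrier between 0.03 and 0.046 m and x of tart_c_top in the frame of carrier between -0.105 and 0.105 m and y of tart_c_top in the frame of carrier between -0.075 and 0.075 m and z of tart_c_top in the frame of carrier between 0.03 and 0.046 m); the arm keeps its last pose, push and grip.
It fails at once if a tart is touched by the gripper, the arm or the thermometer (contact force between any of choc_tart, tart_a, tart_b, tart_c and the arm above 0.5 N or contact force between any of choc_tart, tart_a, tart_b, tart_c and the fingers above 0.5 N or contact force between any of choc_tart, tart_a, tart_b, tart_c and thermometer above 0.5 N).
It fails at once if a tart is tipped over (angle between any of choc_tart_top, tart_a_top, tart_b_top, tart_c_top's own z axis and vertical above 0.5 rad).
It fails at once if the mug or the jar is pushed out of place (30 mm) (distance of any of mug, jar from where it was at the start of the episode above 0.03 m).
It also fails if it takes over 72 s, if anything falls off the work surface, if the arm or the gripper's body presses on something with over 40 N, if the wrist force passes 120 N, or if a joint passes its speed limit or range.

### The arm

A 6-joint arm with a two-finger parallel gripper is mounted at the origin on the work surface. World frame = base frame: x ahead of the robot, y to its left, z up, the work surface at z = 0. Lengths are in m, angles in rad, forces in N, time in s.
With the tool pointing down it reaches from about 0.425 to 1.125 m from the base axis. Payload 14.9 kg.
Tool frame: the origin (TCP) lies midway between the tips of the shut fingers; the grasp point (between the pads) lies ctrl.tcp_to_grasp behind it (ctrl.tcp_to_grasp is the distance from the TCP to the grasp point, in m); z points along the fingers, y is the line along which they close (so a half turn about z gives the same grasp; the last joint's range is limited). The gripper opens to 91 mm and grips with 3 to 60 N. Pads are 32 mm wide; open, the fingers measure 118 mm over their backs; the gripper's body (76 mm by 178 mm) begins 60 mm behind the grasp point.
Start: joints at [-1.298, 0.379, 1.734, -0, 1.028, -0.033], TCP at [0.211, -0.668, 0.214] pointing down, gripper open.
Joint ranges: [-2.77, 2.77], [-0.74, 2.19], [0, 2.66], [-1.06, 4.2], [0.31, 2.87], [-3.08, 3.08]. Speed limits (rad/s): [1.89, 1.89, 2.39, 3.14, 3.14, 3.14].

### API

Orientations are given as a unit quaternion [x, y, z, w].
In Python, from plant import ctrl gives the robot as it stands.
- The arm moves only by the tool move_arm, never from a script. Its argument "series" is a list of rows, each an object with "delta_pos": the shift along the tool's x, y, z in mm, a list of three; "rotation": the turn, a rotation vector about the tool's x, y, z in degrees, a list of three; "fingers": the opening in per cent of the stroke, from 0 (shut) to 100 (fully open). A call has 1 to 5 rows; each row shifts and turns the commanded pose from where the row before left it, along the tool's axes as they then stand; what a row does not reach is not made up. A row lasts 1/10 s, in which the tool goes at most 50 mm and 8.59 degrees, less where a joint would pass 70% of its speed; a pose out of reach is approached as far as the arm can. A call with a gripper value outside its range is refused whole. The fingers move at their own pace and stop on an object; "grip_force" is the grip in N (left out, the last holds). Time passes only in rows, so rows that do not move let the fingers close. It gives the time, the measured TCP pose, the force, the opening and the grip force at its end, in the units of the state.
- ctrl.observe(): the state, without advancing time (a new reading comes with each control period).
- ctrl.grab_frame(name): name is "scene" or "side" or "wrist"; returns the picture (384x512x3 uint8, red, green, blue); there is no depth.
- ctrl.camera_params(name): a dict with "camera_matrix" (3x3 intrinsics, pixels), "eye" and "attitude" of the camera in the world; the wrist camera has in their place "T_tool_cam" (4x4, takes a point from camera to tool coordinates, whose origin is the TCP and whose axes are the flange's). Camera axes: x right, y up, looking along -z (the intrinsics and any distortion apply to the point x, -y, -z); pixel columns grow to the right and rows downward; lengths in m; the calibration is good to about 2 mm. The wrist camera is an equidistant fisheye: a pixel r from the principal point sees the ray r / f radians off the axis. A picture is of the moment at which its call begins: read the wrist's pose just before it. camera_params takes no time and is no camera call.
- ctrl.job_done(): hands the job in; it is judged then, once.
The state is a dict: "time": time; "joints": joint angles; "qvel": joint speeds; "effort": joint torques, N m; "ee_pos": TCP position; "tcp_rot": TCP orientation; "force": force on the tool from outside, world axes, zero at the start; "wrist_torque": the same for the moment, N m; "opening": opening from 0.0 (shut) to 1.0 (fully open); "grasp_force": force on a finger pad.
Only numpy, scipy, OpenCV 4.12 (cv2) and the standard library are available. Lean on these libraries where they do the work, as an engineer would, in place of code of your own. Each camera call takes 0.05 s, during which the arm holds its last target. There are 200 camera calls.

## Working session

There is one attempt and no reset: what is moved stays moved. The work goes in short steps, Python scripts to look and compute and a tool call to move; the robot and the scene stay as the last step left them, time stands still between calls to the robot, and variables do not carry over. Pictures are saved under pics/ and viewed, at most 10 in all, crops included, and the job is handed in when it is done.

Besides the shell and the picture viewer there is one more tool, called after ">>>" as name(argument=value, ...) on one line, values as JSON. move_arm: Moves the arm, as the interface text tells. Its arguments: {"type":"object","properties":{"series":{"type":"array"},"grip_force":{"type":"number"}},"required":["series"]}

```bash
mkdir -p pics; cat > h.py <<'E'
import numpy as np, cv2
from scipy.spatial.transform import Rotation as R
from plant import ctrl
def cam(n):
    p=ctrl.camera_params(n); return p
def ray(n,uv,tool=None):
    p=ctrl.camera_params(n); K=np.array(p["camera_matrix"]); 
    a=(uv[0]-K[0,2])/K[0,0]; b=(uv[1]-K[1,2])/K[1,1]
    if n=="wrist":
        T=np.array(p["T_tool_cam"]); t=np.hypot(a,b); s=np.sin(t)/max(t,1e-9)
        d=np.array([a*s,-b*s,-np.cos(t)])
        Rt=R.from_quat(tool[1]).as_matrix()
        return Rt@T[:3,3]+np.array(tool[0]), Rt@T[:3,:3]@d
    A=np.array(p["attitude"]); A=R.from_quat(A).as_matrix() if A.size==4 else A
    d=A@np.array([a,-b,-1.]); return np.array(p["eye"]),d/np.linalg.norm(d)
def onz(n,uv,z,tool=None):
    o,d=ray(n,uv,tool); return o+d*(z-o[2])/d[2]
def cross(r1,r2):
    (o1,d1),(o2,d2)=r1,r2
    s,t=np.linalg.lstsq(np.c_[d1,-d2],o2-o1,rcond=None)[0]
    p,q=o1+s*d1,o2+t*d2; return (p+q)/2,np.linalg.norm(p-q)
E
python3 - <<'E'
from h import *
s=ctrl.observe(); print(s, ctrl.tcp_to_grasp)
for n in("scene","side","wrist"):
    print(n,ctrl.camera_params(n)); cv2.imwrite(f"pics/{n}0.png",ctrl.grab_frame(n)[:,:,::-1])
E
```

```text
{'time': 0.0, 'joints': array([-1.29831607e+00,  3.79424409e-01,  1.73477911e+00,  5.72054695e-06,
        1.02849310e+00, -3.32804269e-02]), 'qvel': array([ 0.00053432, -0.00051281,  0.00095238,  0.0006849 ,  0.0001055 ,
       -0.00058543]), 'effort': array([-3.71361704e-03, -7.63728547e+01, -4.34375632e+01,  6.49127411e-02,
        4.23400453e-02, -8.76521085e-05]), 'ee_pos': array([ 0.21061513, -0.66714766,  0.213278  ]), 'tcp_rot': array([ 9.88336618e-01,  1.52284025e-01, -6.34285310e-05, -5.48334273e-04]), 'force': array([-0.02728626,  0.94651359, -0.33829085]), 'wrist_torque': array([ 0.02232563, -0.00832909, -0.02049736]), 'grasp_force': 0.0, 'opening': 0.9966720918232672} 0.0188
scene {'camera_matrix': array([[349.59215312,   0.        , 253.31569234],
       [  0.        , 349.59215312, 187.10396294],
       [  0.        ,   0.        ,   1.        ]]), 'eye': array([ 1.03776288, -0.40882794,  0.77325185]), 'attitude': array([0.33495568, 0.16876228, 0.40923905, 0.83177364])}
side {'camera_matrix': array([[451.07426576,   0.        , 252.98276535],
       [  0.        , 451.07426576, 195.71978632],
       [  0.        ,   0.        ,   1.        ]]), 'eye': array([ 0.35093261, -0.83665127,  0.97277607]), 'attitude': array([ 0.37900433, -0.04111606, -0.10364455,  0.91865282])}
wrist {'camera_matrix': array([[297.31863964,   0.        , 255.06082552],
       [  0.        , 297.31863964, 193.69422915],
       [  0.        ,   0.        ,   1.        ]]), 'T_tool_cam': array([[-5.02027340e-04,  9.54436263e-01,  2.98414423e-01,
         8.47358217e-02],
       [ 9.99999837e-01,  3.98248807e-04,  4.08573263e-04,
         3.36254471e-04],
       [ 2.71113951e-04,  2.98414579e-01, -9.54436308e-01,
        -1.71248674e-01],
       [ 0.00000000e+00,  0.00000000e+00,  0.00000000e+00,
         1.00000000e+00]])}
```

View pics/scene0.png

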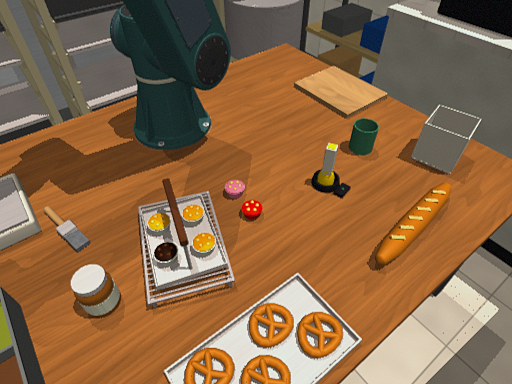

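View pics/side0.png

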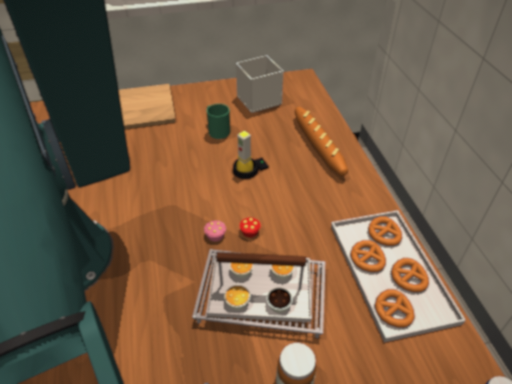

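The scene view shows the thermometer at (328,165), the carrier around (187,240) with the chocolate tart at (165,253), the mug at (364,137) and the jar at (95,290). In the side view the thermometer is at (245,150), the chocolate tart at (279,298) and the bar runs from (212,254) to (306,260).

```bash
python3 - <<'E'
from h import *
I={n:cv2.imread(f"pics/{n}0.png") for n in("scene","side")}
def blobs(n,f,box,mn=15):
    im=I[n]; h=cv2.cvtColor(im,cv2.COLOR_BGR2HSV).astype(int)
    m=f(h[...,0],h[...,1],h[...,2]).astype(np.uint8)
    k=np.zeros_like(m); x0,y0,x1,y1=box; k[y0:y1,x0:x1]=m[y0:y1,x0:x1]
    c,_=cv2.findContours(k,cv2.RETR_EXTERNAL,cv2.CHAIN_APPROX_NONE)
    out=[]
    for q in c:
        if cv2.contourArea(q)>mn: out.append((cv2.contourArea(q),cv2.minAreaRect(q)))
    return sorted(out,key=lambda a:-a[0])[:6]
dark=lambda h,s,v:v<75
yel=lambda h,s,v:(h>20)&(h<34)&(s>150)&(v>120)
bar=lambda h,s,v:(v<115)&(s>100)&(h<15)
res={}
for n,bc,by,bb in(("scene",(148,238,182,268),(310,135,345,195),(155,172,195,252)),("side",(262,285,296,312),(230,125,262,180),(200,245,315,270))):
    for t,f,b in(("choc",dark,bc),("yel",yel,by),("bar",bar,bb)):
        r=blobs(n,f,b); print(n,t,[(round(a),np.round(q[0],1),np.round(q[1],1),round(q[2])) for a,q in r])
        res[n,t]=r[0][1]
        if t=="bar": print(np.round(cv2.boxPoints(r[0][1])))
    print("choc",onz(n,res[n,"choc"][0],.073))
for t in("choc","bar"): print(t,cross(ray("scene",res["scene",t][0]),ray("side",res["side",t][0])))
for n in I:
    b=dict(scene=(215,100,420,230),side=(200,90,290,190))[n]
    print(n,"black",[(round(a),np.round(q[0])) for a,q in blobs(n,lambda h,s,v:v<45,b)])
print("thermo top", cross(ray("scene",(334,147)),ray("side",(244,134))))
for n,p in(("scene",(185,245)),("side",(260,290))): print("rack",onz(n,p,.04))
print("dock foot",onz("scene",(327,180),.02),onz("side",(244,166),.02),"blk",onz("scene",(342,190),.012),onz("side",(264,165),.012))
print("mug",onz("scene",(364,125),.095),onz("side",(218,110),.095),"jar",onz("scene",(88,277),.11),onz("side",(298,355),.11))
E
```

```text
scene choc [(296, array([165.3, 251.4]), array([17.3, 22.5]), 68)]
scene yel [(148, array([326.3, 177.7]), array([15.2, 12.7]), 6), (30, array([331.9, 145.4]), array([7.8, 5.1]), 14)]
scene bar [(444, array([174.7, 211.8]), array([69. ,  7.8]), 74), (126, array([165.5, 247. ]), array([ 8., 21.]), 90)]
[[161. 180.]
 [169. 178.]
 [188. 244.]
 [181. 246.]]
choc [ 0.53743456 -0.29437561  0.073     ]
side choc [(278, array([279., 298.]), array([18., 20.]), 90)]
side yel [(94, array([244.5, 165.5]), array([ 9., 13.]), 90)]
side bar [(668, array([260.9, 258.6]), array([88.3,  9.5]), 3)]
[[217. 261.]
 [217. 251.]
 [305. 256.]
 [305. 266.]]
choc [ 0.53127281 -0.30019199  0.073     ]
choc (array([ 0.53251561, -0.29412751,  0.0649712 ]), np.float64(0.0023891849672304662))
bar (array([ 0.5037802 , -0.23649316,  0.14616061]), np.float64(0.002022071871417233))
scene black [(334, array([331., 182.]))]
side black [(177, array([250., 169.]))]
thermo top (array([0.56381416, 0.23569124, 0.13921172]), np.float64(0.002634481406548744))
rack [ 0.52717857 -0.24061941  0.04      ]
rack [ 0.49899659 -0.24880865  0.04      ]
dock foot [0.57010145 0.22646367 0.02      ] [0.55962063 0.22386186 0.02      ] blk [0.62264737 0.23786902 0.012     ] [0.62514683 0.22303022 0.012     ]
mug [0.51167351 0.44148002 0.095     ] [0.51689742 0.43979343 0.095     ] jar [ 0.52125822 -0.46045961  0.11      ] [ 0.52662171 -0.45714308  0.11      ]
```

```bash
cat >> h.py <<'E'
def down(yaw):  # tool down, tool x at yaw (deg)
    c,s=np.cos(np.radians(yaw)),np.sin(np.radians(yaw))
    return R.from_matrix(np.array([[c,s,0],[s,-c,0],[0,0,-1.]]))
def plan(p,Rg,start=None,maxmm=45,maxdeg=8.2):
    s=ctrl.observe(); p0,R0=start or (np.array(s["ee_pos"]),R.from_quat(s["tcp_rot"]))
    rv=(R0.inv()*Rg).as_rotvec(degrees=True); d=np.array(p)-p0
    n=int(max(np.ceil(np.linalg.norm(d)*1000/maxmm),np.ceil(np.linalg.norm(rv)/maxdeg),1))
    Q=R0
    print(n,"rows rot",np.round(rv/n,2))
    for i in range(n):
        print(np.round(Q.inv().apply(d/n)*1000,1).tolist(),end=" "); Q=Q*R.from_rotvec(rv/n,degrees=True)
    print(); return np.array(p),Rg
E
python3 -c "
from h import *
a=plan((.55,-.15,.36),down(55));plan((.5,.235,.37),down(90),a)"
```

```text
15 rows rot [-0.  -0.  -2.5]
[32.0, -26.1, -9.7] [33.1, -24.7, -9.8] [34.1, -23.2, -9.8] [35.1, -21.7, -9.8] [36.0, -20.1, -9.8] [36.8, -18.5, -9.8] [37.6, -16.9, -9.8] [38.3, -15.3, -9.8] [38.9, -13.6, -9.8] [39.5, -11.9, -9.8] [40.0, -10.1, -9.8] [40.4, -8.4, -9.8] [40.7, -6.6, -9.8] [41.0, -4.8, -9.8] [41.1, -3.0, -9.8] 
9 rows rot [ 0.    0.   -3.89]
[31.9, -29.1, -1.1] [33.8, -26.9, -1.1] [35.5, -24.5, -1.1] [37.1, -22.0, -1.1] [38.5, -19.5, -1.1] [39.7, -16.8, -1.1] [40.8, -14.1, -1.1] [41.6, -11.3, -1.1] [42.3, -8.4, -1.1]
```

>>> move_arm(series=[{"delta_pos":[32,-26,-10],"rotation":[0,0,-2.5],"fingers":100},{"delta_pos":[33,-25,-10],"rotation":[0,0,-2.5],"fingers":100},{"delta_pos":[34,-23,-10],"rotation":[0,0,-2.5],"fingers":100},{"delta_pos":[35,-22,-10],"rotation":[0,0,-2.5],"fingers":100},{"delta_pos":[36,-20,-10],"rotation":[0,0,-2.5],"fingers":100}])

```text
time: 0.65
ee_pos: [0.3241, -0.4934, 0.2642]
tcp_rot: [0.966, 0.26, -0.0, -0.0]
force: [0.2, 0.2, 0.2]
opening: 0.998
grasp_force: 0.0
```

>>> move_arm(series=[{"delta_pos":[37,-19,-10],"rotation":[0,0,-2.5],"fingers":100},{"delta_pos":[38,-17,-10],"rotation":[0,0,-2.5],"fingers":100},{"delta_pos":[38,-15,-10],"rotation":[0,0,-2.5],"fingers":100},{"delta_pos":[39,-14,-10],"rotation":[0,0,-2.5],"fingers":100},{"delta_pos":[39,-12,-10],"rotation":[0,0,-2.5],"fingers":100}])

```text
time: 1.15
ee_pos: [0.4366, -0.3204, 0.3143]
tcp_rot: [0.932, 0.363, 0.0, 0.0]
force: [-0.7, -1.1, 0.0]
opening: 1.0
grasp_force: 0.0
```

>>> move_arm(series=[{"delta_pos":[40,-10,-10],"rotation":[0,0,-2.5],"fingers":100},{"delta_pos":[40,-8,-10],"rotation":[0,0,-2.5],"fingers":100},{"delta_pos":[41,-7,-10],"rotation":[0,0,-2.5],"fingers":100},{"delta_pos":[41,-5,-10],"rotation":[0,0,-2.5],"fingers":100},{"delta_pos":[41,-3,-10],"rotation":[0,0,-2.5],"fingers":100}])

```text
time: 1.65
ee_pos: [0.5496, -0.148, 0.3643]
tcp_rot: [0.886, 0.463, -0.0, -0.0]
force: [0.5, -0.8, 0.1]
opening: 1.002
grasp_force: 0.0
```

```bash
python3 - <<'E'
from h import *
s=ctrl.observe(); np.save("w1.npy",np.r_[s["ee_pos"],s["tcp_rot"]]); print(s["time"],s["ee_pos"],s["force"])
cv2.imwrite("pics/w1.png",ctrl.grab_frame("wrist")[:,:,::-1])
plan((.5,.235,.37),down(90))
E
```

```text
1.65 [ 0.54955622 -0.14801404  0.36433231] [ 0.54869934 -0.76566036  0.09827766]
9 rows rot [ 0.01 -0.01 -3.85]
[31.4, -28.8, -0.4] [33.3, -26.6, -0.4] [35.0, -24.3, -0.4] [36.5, -21.9, -0.4] [37.9, -19.4, -0.4] [39.1, -16.8, -0.4] [40.2, -14.1, -0.4] [41.0, -11.4, -0.4] [41.7, -8.6, -0.4]
```

View pics/w1.png

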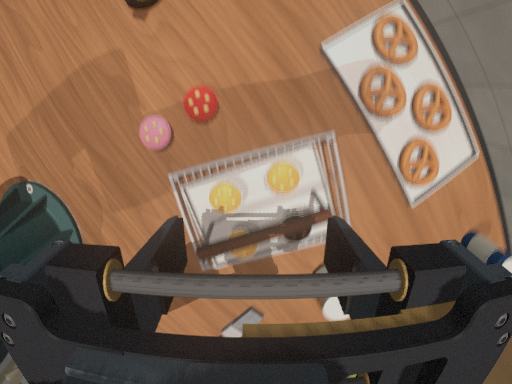

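The wrist view shows the carrier with its bar from about (203,251) to (331,216), and the chocolate tart partly under it at (297,228). The thermometer is still out of view, so I go on to it.

>>> move_arm(series=[{"delta_pos":[31,-29,0],"rotation":[0,0,-4],"fingers":100},{"delta_pos":[33,-27,0],"rotation":[0,0,-4],"fingers":100},{"delta_pos":[35,-24,0],"rotation":[0,0,-4],"fingers":100},{"delta_pos":[37,-22,0],"rotation":[0,0,-4],"fingers":100},{"delta_pos":[38,-19,0],"rotation":[0,0,-4],"fingers":100}])

```text
time: 2.2
ee_pos: [0.5193, 0.0629, 0.3639]
tcp_rot: [0.792, 0.61, 0.0, -0.0]
force: [1.0, -0.5, 0.4]
opening: 1.003
grasp_force: 0.0
```

>>> move_arm(series=[{"delta_pos":[39,-17,0],"rotation":[0,0,-4],"fingers":100},{"delta_pos":[30,-14,0],"rotation":[0,0,-4],"fingers":100},{"delta_pos":[20,-11,0],"rotation":[0,0,-4],"fingers":100},{"delta_pos":[10,-8,0],"rotation":[0,0,-3],"fingers":100},{"delta_pos":[0,0,0],"rotation":[0,0,0],"fingers":100}])

```text
time: 2.7
ee_pos: [0.4889, 0.1678, 0.3638]
tcp_rot: [0.706, 0.708, -0.0, -0.0]
force: [0.2, -0.1, -1.4]
opening: 1.001
grasp_force: 0.0
```

```bash
python3 - <<'E'
from h import *
w=np.load("w1.npy"); t=(w[:3],w[3:])
a,b=onz("wrist",(203,251),.161,t),onz("wrist",(331,216),.161,t); d=b-a
print("bar",a,b,(a+b)/2,np.linalg.norm(d),np.degrees(np.arctan2(d[1],d[0])))
for z,c in((.035,[(170,175),(332,133),(352,228),(204,268)]),): print("rack",[onz("wrist",q,z,t).round(3) for q in c])
for q in((226,197),(284,178)): print("tart",onz("wrist",q,.073,t))
s=ctrl.observe(); np.save("w2.npy",np.r_[s["ee_pos"],s["tcp_rot"]]); print(s["time"],s["ee_pos"],R.from_quat(s["tcp_rot"]).as_matrix().round(3))
cv2.imwrite("pics/w2.png",ctrl.grab_frame("wrist")[:,:,::-1])
E
```

```text
bar [ 0.41991793 -0.20241165  0.161     ] [ 0.5985593 -0.2611255  0.161    ] [ 0.50923861 -0.23176858  0.161     ] 0.18804269427043652 -18.194082681650734
rack [array([ 0.404, -0.091,  0.035]), array([ 0.679, -0.193,  0.035]), array([ 0.621, -0.369,  0.035]), array([ 0.337, -0.275,  0.035])]
tart [ 0.47270023 -0.17431238  0.073     ]
tart [ 0.56842289 -0.20187505  0.073     ]
2.7 [0.48885754 0.1677607  0.36384006] [[-0.003  1.    -0.   ]
 [ 1.     0.003 -0.   ]
 [-0.    -0.    -1.   ]]
```

View pics/w2.png

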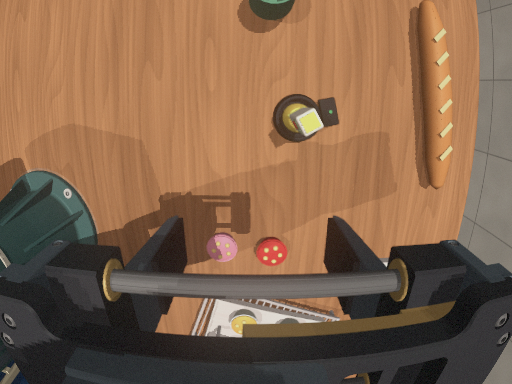

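The thermometer's square top is at about (309,121) and the black dock around (298,118), with the block towards (328,112).

```bash
python3 - <<'E'
from h import *
w=np.load("w2.npy"); t=(w[:3],w[3:])
im=cv2.imread("pics/w2.png"); h=cv2.cvtColor(im,cv2.COLOR_BGR2HSV).astype(int)
k=np.zeros(im.shape[:2],np.uint8); sl=np.s_[95:145,270:345]
def big(m):
    k[:]=0; k[sl]=m[sl]; c,_=cv2.findContours(k,0,1); return max(c,key=cv2.contourArea)
wh=((h[...,2]>130)&(h[...,1]<90))|((h[...,0]>28)&(h[...,0]<45)&(h[...,2]>150))
q=big(wh); r=cv2.minAreaRect(q); print(cv2.contourArea(q),r)
P=np.array([onz("wrist",p,.144,t) for p in cv2.boxPoints(r)]); print(P.round(4),P.mean(0)); print([np.degrees(np.arctan2(*(P[(i+1)%4]-P[i])[[1,0]])).round(1) for i in range(4)],[np.linalg.norm(P[(i+1)%4]-P[i]).round(4) for i in range(4)])
top=(h[...,0]>24)&(h[...,0]<45)&(h[...,2]>150)&(h[...,1]>60)
q=big(top); r=cv2.minAreaRect(q);P=np.array([onz("wrist",p,.144,t) for p in cv2.boxPoints(r)]);print("top",cv2.contourArea(q),r,P.mean(0),[np.degrees(np.arctan2(*(P[(i+1)%4]-P[i])[[1,0]])).round(1) for i in range(4)])
dk=h[...,2]<50; q=big(dk); (c,rad)=cv2.minEnclosingCircle(q); print("dark",c,rad)
e=cv2.boundingRect(q); print(e)
cv2.imwrite("pics/w2c.png",cv2.resize(im[80:160,250:360],None,fx=6,fy=6,interpolation=cv2.INTER_NEAREST))
print("dock",onz("wrist",(297,118),.024,t),"blk",onz("wrist",(330,112),.012,t))
E
```

```text
539.0 ((307.34613037109375, 118.76922607421875), (30.508512496948242, 23.574758529663086), 56.3099365234375)
[[0.5327 0.2412 0.144 ]
 [0.5584 0.2593 0.144 ]
 [0.5823 0.2264 0.144 ]
 [0.5561 0.2079 0.144 ]] [0.55737643 0.23370204 0.144     ]
[np.float64(35.3), np.float64(-54.1), np.float64(-144.9), np.float64(125.1)] [np.float64(0.0314), np.float64(0.0407), np.float64(0.032), np.float64(0.0407)]
top 241.0 ((309.7461242675781, 121.93077850341797), (16.496618270874023, 16.496618270874023), 60.255123138427734) [0.56058313 0.22959965 0.144     ] [np.float64(31.3), np.float64(-58.0), np.float64(-148.8), np.float64(121.4)]Traceback (most recent call last):
  File "<stdin>", line 12, in <module>
  File "<stdin>", line 6, in big
ValueError: max() iterable argument is empty
```

```bash
python3 -c "
from h import *
plan((.592,.178,.26),down(121),maxmm=40)"
```

```text
4 rows rot [-0.    0.   -7.74]
[2.7, 25.7, 26.0] [-0.8, 25.8, 26.0] [-4.2, 25.5, 26.0] [-7.6, 24.7, 26.0]
```

>>> move_arm(series=[{"delta_pos":[3,26,26],"rotation":[0,0,-7.7],"fingers":100},{"delta_pos":[-1,26,26],"rotation":[0,0,-7.7],"fingers":100},{"delta_pos":[-4,25,26],"rotation":[0,0,-7.7],"fingers":100},{"delta_pos":[-8,25,26],"rotation":[0,0,-7.7],"fingers":100},{"delta_pos":[0,0,0],"rotation":[0,0,0],"fingers":100}])

```text
time: 3.25
ee_pos: [0.5937, 0.1761, 0.2559]
tcp_rot: [0.493, 0.87, -0.002, -0.002]
force: [-0.4, 0.2, 0.4]
opening: 0.998
grasp_force: 0.0
```

```bash
python3 - <<'E'
from h import *
s=ctrl.observe(); t=(s["ee_pos"],s["tcp_rot"]); np.save("w3.npy",np.r_[t[0],t[1]]); print(t)
im=ctrl.grab_frame("wrist")[:,:,::-1].copy(); cv2.imwrite("pics/w3.png",im); h=cv2.cvtColor(im,cv2.COLOR_BGR2HSV).astype(int)
top=((h[...,0]>24)&(h[...,0]<45)&(h[...,2]>150)&(h[...,1]>60)).astype(np.uint8); top[260:]=0
c,_=cv2.findContours(top,0,1); 
for q in sorted(c,key=cv2.contourArea)[-3:]:
    r=cv2.minAreaRect(q);P=np.array([onz("wrist",p,.144,t) for p in cv2.boxPoints(r)]);print(cv2.contourArea(q),r,P.mean(0),[np.degrees(np.arctan2(*(P[(i+1)%4]-P[i])[[1,0]])).round(1) for i in range(4)],[np.linalg.norm(P[(i+1)%4]-P[i]).round(4) for i in range(4)])
E
```

```text
(array([0.59370777, 0.17613549, 0.25589074]), array([ 0.49331364,  0.86984816, -0.00176748, -0.00164376]))
57.5 ((467.8824157714844, 122.52941131591797), (5.335783958435059, 15.522278785705566), 75.96376037597656) [0.75843291 0.36927004 0.144     ] [np.float64(47.1), np.float64(-32.9), np.float64(-133.3), np.float64(146.0)] [np.float64(0.0246), np.float64(0.0064), np.float64(0.0247), np.float64(0.0062)]
60.5 ((443.9725036621094, 174.9082489013672), (4.5975661277771, 17.624004364013672), 73.3007583618164) [0.76656275 0.30157633 0.144     ] [np.float64(46.2), np.float64(-28.3), np.float64(-134.1), np.float64(150.1)] [np.float64(0.0248), np.float64(0.0059), np.float64(0.025), np.float64(0.0058)]
495.5 ((254.5, 126.5), (23.0, 23.0), 90.0) [0.56009928 0.2295699  0.144     ] [np.float64(30.8), np.float64(-58.8), np.float64(-149.1), np.float64(120.5)] [np.float64(0.0217), np.float64(0.0221), np.float64(0.0219), np.float64(0.0221)]
```

View pics/w3.png

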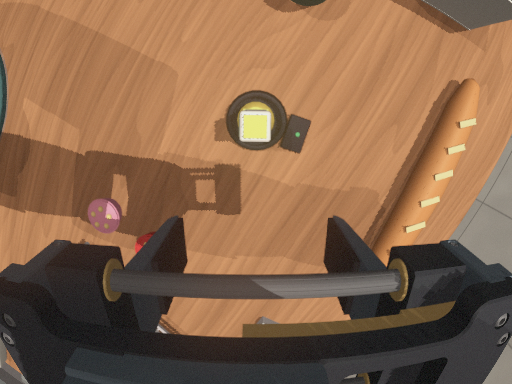

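The view shows the handle top square at (254,126), aligned with the tool, in the dock ring centred about (256,120). The handle measures (0.560, 0.230), which agrees with the earlier view.

>>> move_arm(series=[{"delta_pos":[32,-1,0],"rotation":[0,0,0],"fingers":100},{"delta_pos":[31,-1,4],"rotation":[0,0,0],"fingers":100},{"delta_pos":[0,0,40],"rotation":[0,0,0],"fingers":100},{"delta_pos":[0,0,45],"rotation":[0,0,0],"fingers":100},{"delta_pos":[0,0,40],"rotation":[0,0,0],"fingers":100}])

```text
time: 3.8
ee_pos: [0.5588, 0.2306, 0.1311]
tcp_rot: [0.495, 0.869, 0.001, 0.001]
force: [0.1, 0.9, -0.1]
opening: 1.0
grasp_force: 0.0
```

>>> move_arm(series=[{"delta_pos":[0,0,30],"rotation":[0,0,0],"fingers":100},{"delta_pos":[0,0,15],"rotation":[0,0,0],"fingers":100},{"delta_pos":[0,0,0],"rotation":[0,0,0],"fingers":100},{"delta_pos":[0,0,0],"rotation":[0,0,0],"fingers":60},{"delta_pos":[0,0,0],"rotation":[0,0,0],"fingers":20}], grip_force=15)

```text
time: 4.3
ee_pos: [0.56, 0.2313, 0.088]
tcp_rot: [0.494, 0.869, 0.001, 0.001]
force: [0.2, 1.6, 0.5]
opening: 0.857
grasp_force: 0.0
```

>>> move_arm(series=[{"delta_pos":[0,0,0],"rotation":[0,0,0],"fingers":15},{"delta_pos":[0,0,0],"rotation":[0,0,0],"fingers":15},{"delta_pos":[0,0,0],"rotation":[0,0,0],"fingers":15},{"delta_pos":[0,0,0],"rotation":[0,0,0],"fingers":15},{"delta_pos":[0,0,0],"rotation":[0,0,0],"fingers":15}])

```text
time: 4.8
ee_pos: [0.5588, 0.231, 0.0859]
tcp_rot: [0.494, 0.87, -0.0, -0.0]
force: [-0.1, -0.3, 0.1]
opening: 0.416
grasp_force: 0.0
```

>>> move_arm(series=[{"delta_pos":[0,0,0],"rotation":[0,0,0],"fingers":10},{"delta_pos":[0,0,0],"rotation":[0,0,0],"fingers":10},{"delta_pos":[0,0,0],"rotation":[0,0,0],"fingers":10},{"delta_pos":[0,0,0],"rotation":[0,0,0],"fingers":10},{"delta_pos":[0,0,0],"rotation":[0,0,0],"fingers":10}])

```text
time: 5.3
ee_pos: [0.5588, 0.231, 0.0859]
tcp_rot: [0.494, 0.87, 0.0, -0.0]
force: [1.1, 0.9, -0.6]
opening: 0.33
grasp_force: 15.0
```

>>> move_arm(series=[{"delta_pos":[0,0,0],"rotation":[0,0,0],"fingers":10},{"delta_pos":[0,0,-5],"rotation":[0,0,0],"fingers":10},{"delta_pos":[0,0,-15],"rotation":[0,0,0],"fingers":10},{"delta_pos":[0,0,-20],"rotation":[0,0,0],"fingers":10},{"delta_pos":[0,0,-20],"rotation":[0,0,0],"fingers":10}])

```text
time: 5.8
ee_pos: [0.5588, 0.231, 0.1476]
tcp_rot: [0.494, 0.87, 0.0, 0.0]
force: [0.2, 0.8, -1.6]
opening: 0.329
grasp_force: 15.0
```

```bash
python3 - <<'E'
from h import *
w=np.load("w3.npy"); t=(w[:3],w[3:])
im=cv2.imread("pics/w3.png"); g=im.max(2); k=np.zeros_like(g); k[80:160,222:290]=(g[80:160,222:290]<55)
k[:,283:]=0
pts=cv2.findNonZero(k); c,r=cv2.minEnclosingCircle(pts); print("dock ring px",c,r,onz("wrist",c,.018,t))
for u,v in((227,120),(285,120),(256,91),(256,150)): print(onz("wrist",(u,v),.02,t).round(4))
s=ctrl.observe(); print(s["time"],s["ee_pos"],s["opening"],s["grasp_force"],s["force"])
C=np.array([.508,-.233]); a=np.radians(-18.8); X=np.array([np.cos(a),np.sin(a)]); Y=np.array([-X[1],X[0]])
print("choc pred",C+.05*X-.045*Y)
E
```

```text
Traceback (most recent call last):
cv2.error: OpenCV(4.12.0) /io/opencv/modules/imgproc/src/shapedescr.cpp:201: error: (-215:Assertion failed) count >= 0 && (depth == CV_32F || depth == CV_32S) in function 'minEnclosingCircle'
```

>>> move_arm(series=[{"delta_pos":[-10,-7,-40],"rotation":[0,0,0],"fingers":10},{"delta_pos":[-25,-16,-40],"rotation":[0,0,0],"fingers":10},{"delta_pos":[-33,-22,-32],"rotation":[0,0,0],"fingers":10},{"delta_pos":[-34,-22,0],"rotation":[0,0,0],"fingers":10},{"delta_pos":[-34,-22,0],"rotation":[0,0,0],"fingers":10}])

```text
time: 6.3
ee_pos: [0.5522, 0.068, 0.2599]
tcp_rot: [0.494, 0.87, 0.001, 0.001]
force: [0.2, -0.7, -2.2]
opening: 0.33
grasp_force: 15.0
```

>>> move_arm(series=[{"delta_pos":[-34,-22,0],"rotation":[0,0,0],"fingers":10},{"delta_pos":[-34,-22,0],"rotation":[0,0,0],"fingers":10},{"delta_pos":[-34,-22,0],"rotation":[0,0,0],"fingers":10},{"delta_pos":[-34,-22,0],"rotation":[0,0,0],"fingers":10},{"delta_pos":[-34,-22,0],"rotation":[0,0,0],"fingers":10}])

```text
time: 6.8
ee_pos: [0.5443, -0.1346, 0.2587]
tcp_rot: [0.494, 0.87, 0.0, 0.0]
force: [2.4, 0.5, -2.3]
opening: 0.327
grasp_force: 15.0
```

>>> move_arm(series=[{"delta_pos":[-34,-22,0],"rotation":[0,0,0],"fingers":10},{"delta_pos":[-34,-22,0],"rotation":[0,0,0],"fingers":10},{"delta_pos":[-30,-20,0],"rotation":[0,0,0],"fingers":10},{"delta_pos":[-20,-14,0],"rotation":[0,0,0],"fingers":10},{"delta_pos":[-16,-10,0],"rotation":[0,0,0],"fingers":10}])

```text
time: 7.3
ee_pos: [0.5374, -0.2947, 0.2584]
tcp_rot: [0.494, 0.869, -0.0, 0.0]
force: [0.0, 0.3, -1.6]
opening: 0.324
grasp_force: 15.0
```

```bash
python3 - <<'E'
from h import *
s=ctrl.observe(); t=(s["ee_pos"],s["tcp_rot"]); print(s["time"],t,s["opening"])
a=ctrl.grab_frame("scene")[:,:,::-1]; b=ctrl.grab_frame("side")[:,:,::-1]
c=np.hstack([cv2.resize(a[130:300,90:260],(400,400)),cv2.resize(b[170:340,180:350],(400,400))]); cv2.imwrite("pics/aim.png",c)
cv2.imwrite("pics/aim_scene.png",a); cv2.imwrite("pics/aim_side.png",b)
E
```

```text
7.3 (array([ 0.53742936, -0.29474875,  0.25837289]), array([ 4.94200420e-01,  8.69347939e-01, -3.30552628e-05,  3.25028175e-04])) 0.3242156678817453
```

View pics/aim.png

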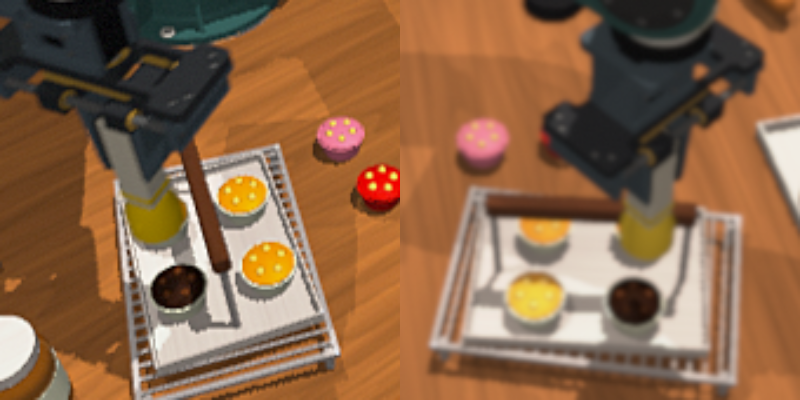

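The crops show the thermometer's foot at about (157,240) scene and (645,245) side. The chocolate tart is clear in both, at (179,287) and (633,302). I check both points by rays.

```bash
python3 - <<'E'
from h import *
f=lambda n,u,v:(u*.425+90,v*.425+130) if n=="scene" else ((u-400)*.425+180,v*.425+170)
c=[("scene",179,286),("side",633,301)]
for n,u,v in c: print("choc",onz(n,f(n,u,v),.073))
print(cross(*[ray(n,f(n,u,v)) for n,u,v in c]))
for n,u,v in (("scene",158,238),("side",645,250)): print("foot@.178",onz(n,f(n,u,v),.178))
E
```

```text
choc [ 0.5390073  -0.29304335  0.073     ]
choc [ 0.53138045 -0.3000135   0.073     ]
(array([ 0.5329331 , -0.29265008,  0.06314164]), np.float64(0.0027737582669639734))
foot@.178 [ 0.55631874 -0.30138903  0.178     ]
foot@.178 [ 0.53454905 -0.31422054  0.178     ]
```

>>> move_arm(series=[{"delta_pos":[0,0,0],"rotation":[0,0,0],"fingers":10},{"delta_pos":[0,0,0],"rotation":[0,0,0],"fingers":10},{"delta_pos":[0,0,0],"rotation":[0,0,0],"fingers":10},{"delta_pos":[0,0,0],"rotation":[0,0,0],"fingers":10},{"delta_pos":[0,0,0],"rotation":[0,0,0],"fingers":10}])

```text
time: 7.9
ee_pos: [0.5379, -0.2928, 0.2574]
tcp_rot: [0.494, 0.87, 0.0, -0.0]
force: [0.2, -0.2, -2.5]
opening: 0.325
grasp_force: 15.0
```

The tart is at about (0.536, −0.296) and the tool at (0.538, −0.293), so the aim is within a few mm. I hold it there.

>>> move_arm(series=[{"delta_pos":[0,0,0],"rotation":[0,0,0],"fingers":10},{"delta_pos":[0,0,0],"rotation":[0,0,0],"fingers":10},{"delta_pos":[0,0,0],"rotation":[0,0,0],"fingers":10},{"delta_pos":[0,0,0],"rotation":[0,0,0],"fingers":10},{"delta_pos":[0,0,0],"rotation":[0,0,0],"fingers":10}])

```text
time: 8.4
ee_pos: [0.5378, -0.2932, 0.2573]
tcp_rot: [0.494, 0.87, 0.0, -0.0]
force: [0.1, 0.4, -1.8]
opening: 0.332
grasp_force: 15.0
```

>>> move_arm(series=[{"delta_pos":[0,0,0],"rotation":[0,0,0],"fingers":10},{"delta_pos":[0,0,0],"rotation":[0,0,0],"fingers":10},{"delta_pos":[0,0,0],"rotation":[0,0,0],"fingers":10},{"delta_pos":[0,0,0],"rotation":[0,0,0],"fingers":10},{"delta_pos":[0,0,0],"rotation":[0,0,0],"fingers":10}])

```text
time: 8.9
ee_pos: [0.5378, -0.2932, 0.2573]
tcp_rot: [0.494, 0.87, -0.0, 0.0]
force: [-0.7, 0.1, -1.7]
opening: 0.327
grasp_force: 15.0
```

>>> move_arm(series=[{"delta_pos":[0,0,0],"rotation":[0,0,0],"fingers":10},{"delta_pos":[0,0,0],"rotation":[0,0,0],"fingers":10},{"delta_pos":[0,0,0],"rotation":[0,0,0],"fingers":10},{"delta_pos":[0,0,0],"rotation":[0,0,0],"fingers":10},{"delta_pos":[0,0,0],"rotation":[0,0,0],"fingers":10}])

```text
time: 9.4
ee_pos: [0.5378, -0.2932, 0.2573]
tcp_rot: [0.494, 0.87, 0.0, -0.0]
force: [0.6, 0.8, -1.5]
opening: 0.331
grasp_force: 15.0
```

>>> move_arm(series=[{"delta_pos":[0,0,0],"rotation":[0,0,0],"fingers":10},{"delta_pos":[16,10,0],"rotation":[0,0,0],"fingers":10},{"delta_pos":[30,20,0],"rotation":[0,0,0],"fingers":10},{"delta_pos":[34,22,0],"rotation":[0,0,0],"fingers":10},{"delta_pos":[34,22,0],"rotation":[0,0,0],"fingers":10}])

```text
time: 9.9
ee_pos: [0.5426, -0.1554, 0.2573]
tcp_rot: [0.494, 0.869, 0.0, -0.0]
force: [0.2, -0.8, -2.4]
opening: 0.325
grasp_force: 15.0
```

>>> move_arm(series=[{"delta_pos":[34,22,0],"rotation":[0,0,0],"fingers":10},{"delta_pos":[34,22,0],"rotation":[0,0,0],"fingers":10},{"delta_pos":[34,22,0],"rotation":[0,0,0],"fingers":10},{"delta_pos":[34,22,0],"rotation":[0,0,0],"fingers":10},{"delta_pos":[34,22,0],"rotation":[0,0,0],"fingers":10}])

```text
time: 10.4
ee_pos: [0.5497, 0.0473, 0.2575]
tcp_rot: [0.494, 0.87, 0.0, 0.0]
force: [0.7, -0.3, -2.4]
opening: 0.328
grasp_force: 15.0
```

>>> move_arm(series=[{"delta_pos":[34,22,0],"rotation":[0,0,0],"fingers":10},{"delta_pos":[34,22,0],"rotation":[0,0,0],"fingers":10},{"delta_pos":[34,22,0],"rotation":[0,0,0],"fingers":10},{"delta_pos":[30,20,0],"rotation":[0,0,0],"fingers":10},{"delta_pos":[20,13,0],"rotation":[0,0,0],"fingers":10}])

```text
time: 10.9
ee_pos: [0.5567, 0.2291, 0.2574]
tcp_rot: [0.493, 0.87, 0.0, -0.0]
force: [1.2, -0.4, -2.2]
opening: 0.327
grasp_force: 15.0
```

>>> move_arm(series=[{"delta_pos":[4,3,0],"rotation":[0,0,0],"fingers":10},{"delta_pos":[0,0,0],"rotation":[0,0,0],"fingers":10},{"delta_pos":[0,0,0],"rotation":[0,0,0],"fingers":10}])

```text
time: 11.2
ee_pos: [0.5576, 0.2307, 0.2572]
tcp_rot: [0.494, 0.87, -0.0, -0.0]
force: [0.6, -0.5, -1.7]
opening: 0.324
grasp_force: 15.0
```

```bash
python3 - <<'E'
from h import *
s=ctrl.observe(); print(s["time"],s["ee_pos"],s["tcp_rot"])
plan((.5588,.231,.135),R.from_quat([.494,.8695,0,0]),maxmm=30)
E
```

```text
11.2 [0.55762544 0.23069957 0.25721757] [ 4.93824064e-01  8.69561813e-01 -2.02112741e-04 -7.47225239e-05]
5 rows rot [-0.  0.  0.]
[-0.1, 0.2, 24.4] [-0.1, 0.2, 24.4] [-0.1, 0.2, 24.4] [-0.1, 0.2, 24.4] [-0.1, 0.2, 24.4]
```

>>> move_arm(series=[{"delta_pos":[0,1,30],"rotation":[0,0,0],"fingers":10},{"delta_pos":[0,0,35],"rotation":[0,0,0],"fingers":10},{"delta_pos":[0,0,35],"rotation":[0,0,0],"fingers":10},{"delta_pos":[0,0,25],"rotation":[0,0,0],"fingers":10},{"delta_pos":[0,0,15],"rotation":[0,0,0],"fingers":10}])

```text
time: 11.7
ee_pos: [0.558, 0.2304, 0.1154]
tcp_rot: [0.494, 0.869, -0.001, -0.001]
force: [0.8, -0.2, -1.6]
opening: 0.33
grasp_force: 15.0
```

>>> move_arm(series=[{"delta_pos":[0,0,10],"rotation":[0,0,0],"fingers":10},{"delta_pos":[0,0,8],"rotation":[0,0,0],"fingers":10},{"delta_pos":[0,0,6],"rotation":[0,0,0],"fingers":10},{"delta_pos":[0,0,4],"rotation":[0,0,0],"fingers":10},{"delta_pos":[0,0,0],"rotation":[0,0,0],"fingers":10}])

```text
time: 12.2
ee_pos: [0.5589, 0.2318, 0.0893]
tcp_rot: [0.494, 0.87, 0.0, 0.0]
force: [0.1, 0.1, -2.0]
opening: 0.328
grasp_force: 15.0
```

>>> move_arm(series=[{"delta_pos":[0,0,2],"rotation":[0,0,0],"fingers":10},{"delta_pos":[0,0,1],"rotation":[0,0,0],"fingers":10},{"delta_pos":[0,0,0.5],"rotation":[0,0,0],"fingers":10},{"delta_pos":[0,0,0],"rotation":[0,0,0],"fingers":10},{"delta_pos":[0,0,0],"rotation":[0,0,0],"fingers":10}])

```text
time: 12.7
ee_pos: [0.5589, 0.2317, 0.086]
tcp_rot: [0.494, 0.87, 0.0, 0.0]
force: [-0.2, -0.7, -2.6]
opening: 0.327
grasp_force: 15.0
```

>>> move_arm(series=[{"delta_pos":[0,0,0],"rotation":[0,0,0],"fingers":40},{"delta_pos":[0,0,0],"rotation":[0,0,0],"fingers":60},{"delta_pos":[0,0,0],"rotation":[0,0,0],"fingers":80},{"delta_pos":[0,0,0],"rotation":[0,0,0],"fingers":100},{"delta_pos":[0,0,0],"rotation":[0,0,0],"fingers":100}])

```text
time: 13.2
ee_pos: [0.5589, 0.2317, 0.0859]
tcp_rot: [0.494, 0.87, 0.0, 0.0]
force: [-0.0, 0.4, -0.0]
opening: 0.721
grasp_force: 0.0
```

>>> move_arm(series=[{"delta_pos":[0,0,0],"rotation":[0,0,0],"fingers":100},{"delta_pos":[0,0,0],"rotation":[0,0,0],"fingers":100},{"delta_pos":[0,0,0],"rotation":[0,0,0],"fingers":100},{"delta_pos":[0,0,0],"rotation":[0,0,0],"fingers":100},{"delta_pos":[0,0,0],"rotation":[0,0,0],"fingers":100}])

```text
time: 13.7
ee_pos: [0.5588, 0.2317, 0.0858]
tcp_rot: [0.494, 0.87, 0.0, -0.0]
force: [-0.4, -0.8, -0.7]
opening: 1.004
grasp_force: 0.0
```

>>> move_arm(series=[{"delta_pos":[0,0,-20],"rotation":[0,0,0],"fingers":100},{"delta_pos":[0,0,-40],"rotation":[0,0,0],"fingers":100},{"delta_pos":[0,0,-45],"rotation":[0,0,0],"fingers":100},{"delta_pos":[-20,0,-40],"rotation":[0,0,0],"fingers":100},{"delta_pos":[-43,0,-25],"rotation":[0,0,0],"fingers":100}])

```text
time: 14.2
ee_pos: [0.5914, 0.1788, 0.2594]
tcp_rot: [0.493, 0.87, 0.001, 0.001]
force: [0.7, -0.2, 0.2]
opening: 1.002
grasp_force: 0.0
```

```bash
python3 - <<'E'
from h import *
s=ctrl.observe(); t=(s["ee_pos"],s["tcp_rot"]); print(t)
im=ctrl.grab_frame("wrist")[:,:,::-1].copy(); cv2.imwrite("pics/w4.png",im); h=cv2.cvtColor(im,cv2.COLOR_BGR2HSV).astype(int)
top=((h[...,0]>24)&(h[...,0]<45)&(h[...,2]>150)&(h[...,1]>60)).astype(np.uint8); top[260:]=0; top[:,350:]=0
c,_=cv2.findContours(top,0,1); q=max(c,key=cv2.contourArea); r=cv2.minAreaRect(q); print(cv2.contourArea(q),r,onz("wrist",r[0],.144,t))
cv2.imwrite("pics/w4.png",cv2.resize(im[70:180,190:340],None,fx=4,fy=4))
# carrier pose goal: hover above the bar, tool x along bar
a=plan((.55,.0,.30),down(60),maxmm=42); plan((.509,-.233,.23),down(-18.7),a,maxmm=42)
E
```

```text
(array([0.59144705, 0.17875187, 0.25935956]), array([0.4925966 , 0.87025627, 0.00124535, 0.00103159]))
610.5 ((253.5, 136.0), (30.0, 23.0), 90.0) [0.56266836 0.22378675 0.144     ]
8 rows rot [ 0.06 -0.    7.61]
[-15.8, -16.0, -4.7] [-17.7, -13.8, -4.7] [-19.4, -11.4, -4.7] [-20.7, -8.7, -4.7] [-21.7, -5.9, -4.7] [-22.3, -3.0, -4.7] [-22.5, 0.0, -4.6] [-22.3, 3.0, -4.6] 
10 rows rot [0.   0.   7.87]
[-22.2, 8.1, 7.0] [-20.9, 11.1, 7.0] [-19.2, 13.8, 7.0] [-17.1, 16.3, 7.0] [-14.7, 18.5, 7.0] [-12.1, 20.4, 7.0] [-9.2, 21.8, 7.0] [-6.1, 22.9, 7.0] [-2.9, 23.5, 7.0] [0.4, 23.7, 7.0]
```

View pics/w4.png

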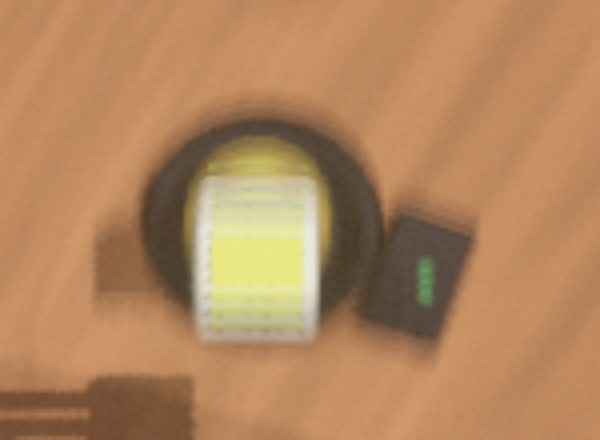

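The thermometer stands upright in its dock (motion-blurred view: foot ring around (265,215) in the crop). On to the carrier.

>>> move_arm(series=[{"delta_pos":[-16,-16,-5],"rotation":[0,0,7.6],"fingers":100},{"delta_pos":[-18,-14,-5],"rotation":[0,0,7.6],"fingers":100},{"delta_pos":[-19,-11,-5],"rotation":[0,0,7.6],"fingers":100},{"delta_pos":[-21,-9,-5],"rotation":[0,0,7.6],"fingers":100},{"delta_pos":[-22,-6,-5],"rotation":[0,0,7.6],"fingers":100}])

```text
time: 14.75
ee_pos: [0.5621, 0.0674, 0.2809]
tcp_rot: [0.752, 0.659, -0.0, -0.0]
force: [0.2, 0.2, 1.0]
opening: 1.001
grasp_force: 0.0
```

>>> move_arm(series=[{"delta_pos":[-22,-3,-5],"rotation":[0,0,7.6],"fingers":100},{"delta_pos":[-22,0,-5],"rotation":[0,0,7.6],"fingers":100},{"delta_pos":[-22,3,-5],"rotation":[0,0,7.6],"fingers":100},{"delta_pos":[-22,8,7],"rotation":[0,0,7.9],"fingers":100},{"delta_pos":[-21,11,7],"rotation":[0,0,7.9],"fingers":100}])

```text
time: 15.25
ee_pos: [0.5371, -0.0432, 0.282]
tcp_rot: [0.928, 0.374, 0.0, 0.0]
force: [-0.1, 0.2, -0.7]
opening: 1.001
grasp_force: 0.0
```

>>> move_arm(series=[{"delta_pos":[-19,14,7],"rotation":[0,0,7.9],"fingers":100},{"delta_pos":[-17,16,7],"rotation":[0,0,7.9],"fingers":100},{"delta_pos":[-15,18,7],"rotation":[0,0,7.9],"fingers":100},{"delta_pos":[-12,20,7],"rotation":[0,0,7.9],"fingers":100},{"delta_pos":[-9,22,7],"rotation":[0,0,7.9],"fingers":100}])

```text
time: 15.75
ee_pos: [0.516, -0.1588, 0.2465]
tcp_rot: [0.999, 0.038, 0.0, 0.0]
force: [0.0, 0.3, 0.2]
opening: 0.998
grasp_force: 0.0
```

>>> move_arm(series=[{"delta_pos":[-6,23,7],"rotation":[0,0,7.9],"fingers":100},{"delta_pos":[-3,23,7],"rotation":[0,0,7.9],"fingers":100},{"delta_pos":[0,24,7],"rotation":[0,0,7.9],"fingers":100},{"delta_pos":[0,0,0],"rotation":[0,0,0],"fingers":100},{"delta_pos":[0,0,0],"rotation":[0,0,0],"fingers":100}])

```text
time: 16.25
ee_pos: [0.5032, -0.2278, 0.2257]
tcp_rot: [0.986, -0.164, -0.0, -0.0]
force: [-0.2, 0.8, -0.3]
opening: 1.0
grasp_force: 0.0
```

```bash
python3 - <<'E'
from h import *
s=ctrl.observe(); t=(s["ee_pos"],s["tcp_rot"]); print(s["time"],t,s["joints"]); np.save("w5.npy",np.r_[t[0],t[1]])
cv2.imwrite("pics/w5.png",ctrl.grab_frame("wrist")[:,:,::-1])
plan((.508,-.233,.23),down(-18.7))
E
```

```text
16.25 (array([ 0.50320037, -0.22778634,  0.22566678]), array([ 9.86390168e-01, -1.64421324e-01, -2.20320070e-04, -1.22931212e-04])) [-4.67322334e-01  1.32303875e-01  2.02696909e+00  1.24511577e-04
  9.82813531e-01  1.43374756e+00]
1 rows rot [-0.01  0.01 -0.18]
[6.1, 3.8, -4.1]
```

View pics/w5.png

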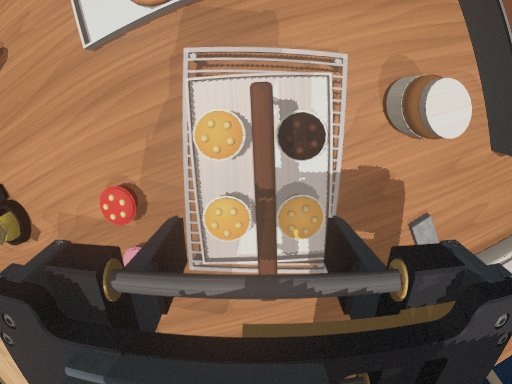

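The bar runs from (261,83) down to about (267,270), the chocolate tart is at (302,135) and the jar is well clear at (430,105).

```bash
python3 - <<'E'
from h import *
w=np.load("w5.npy"); t=(w[:3],w[3:]); im=cv2.imread("pics/w5.png"); h=cv2.cvtColor(im,cv2.COLOR_BGR2HSV).astype(int)
P=[]
for v in range(90,262,6):
    c=np.where((h[v,240:285,2]<125)&(h[v,240:285,1]>90))[0]+240
    if 14<len(c)<34: P.append(onz("wrist",((c.min()+c.max())/2,v),.161,t))
P=np.array(P); d=np.linalg.svd(P-P.mean(0))[2][0]; d*=np.sign(d[0]); print(len(P),P.mean(0),np.degrees(np.arctan2(d[1],d[0])))
end=onz("wrist",(261,83),.161,t); print("end",end,"centre",end-d*.102)
rc=[onz("wrist",q,.035,t) for q in((184,49),(347,54),(323,268),(190,268))]; print(np.round(rc,3))
print("choc",onz("wrist",(302,136),.073,t))
c=end-d*.102; plan((c[0],c[1],.131),down(np.degrees(np.arctan2(d[1],d[0]))),maxmm=100)
E
```

```text
22 [ 0.50941458 -0.2389363   0.161     ] -16.447461671465522
end [ 0.59739892 -0.26537337  0.161     ] centre [ 0.49957278 -0.2364935   0.161     ]
[[ 0.678 -0.197  0.035]
 [ 0.61  -0.384  0.035]
 [ 0.338 -0.275  0.035]
 [ 0.401 -0.094  0.035]]
choc [ 0.53361328 -0.29304223  0.073     ]
1 rows rot [-0.01  0.01 -2.43]
[-0.7, 9.9, 94.9]
```

>>> move_arm(series=[{"delta_pos":[3,8,0],"rotation":[0,0,-1.2],"fingers":100},{"delta_pos":[0,0,30],"rotation":[0,0,0],"fingers":100},{"delta_pos":[0,0,35],"rotation":[0,0,0],"fingers":100},{"delta_pos":[0,0,20],"rotation":[0,0,0],"fingers":100},{"delta_pos":[0,0,9],"rotation":[0,0,0],"fingers":100}])

```text
time: 16.8
ee_pos: [0.5031, -0.235, 0.1303]
tcp_rot: [0.988, -0.153, -0.001, -0.0]
force: [0.1, -0.6, 0.4]
opening: 0.999
grasp_force: 0.0
```

>>> move_arm(series=[{"delta_pos":[0,0,0],"rotation":[0,0,0],"fingers":80},{"delta_pos":[0,0,0],"rotation":[0,0,0],"fingers":60},{"delta_pos":[0,0,0],"rotation":[0,0,0],"fingers":40},{"delta_pos":[0,0,0],"rotation":[0,0,0],"fingers":30},{"delta_pos":[0,0,0],"rotation":[0,0,0],"fingers":30}])

```text
time: 17.3
ee_pos: [0.504, -0.2363, 0.1325]
tcp_rot: [0.988, -0.155, 0.0, 0.0]
force: [-0.5, -0.2, -0.3]
opening: 0.593
grasp_force: 0.0
```

>>> move_arm(series=[{"delta_pos":[0,0,0],"rotation":[0,0,0],"fingers":30},{"delta_pos":[0,0,0],"rotation":[0,0,0],"fingers":30},{"delta_pos":[0,0,0],"rotation":[0,0,0],"fingers":30},{"delta_pos":[0,0,0],"rotation":[0,0,0],"fingers":30},{"delta_pos":[0,0,0],"rotation":[0,0,0],"fingers":30}])

```text
time: 17.8
ee_pos: [0.5036, -0.2362, 0.1318]
tcp_rot: [0.988, -0.155, -0.0, -0.0]
force: [-1.6, -0.2, -1.1]
opening: 0.302
grasp_force: 0.0
```

>>> move_arm(series=[{"delta_pos":[0,0,0],"rotation":[0,0,0],"fingers":25},{"delta_pos":[0,0,0],"rotation":[0,0,0],"fingers":22},{"delta_pos":[0,0,0],"rotation":[0,0,0],"fingers":18},{"delta_pos":[0,0,0],"rotation":[0,0,0],"fingers":14},{"delta_pos":[0,0,0],"rotation":[0,0,0],"fingers":8}], grip_force=10)

```text
time: 18.3
ee_pos: [0.5036, -0.2364, 0.1319]
tcp_rot: [0.988, -0.155, 0.0, 0.0]
force: [-1.8, -4.9, 0.3]
opening: 0.196
grasp_force: 10.0
```

>>> move_arm(series=[{"delta_pos":[0,0,0],"rotation":[0,0,0],"fingers":0},{"delta_pos":[0,0,0],"rotation":[0,0,0],"fingers":0},{"delta_pos":[0,0,0],"rotation":[0,0,0],"fingers":0},{"delta_pos":[0,0,0],"rotation":[0,0,0],"fingers":0},{"delta_pos":[0,0,0],"rotation":[0,0,0],"fingers":0}], grip_force=45)

```text
time: 18.8
ee_pos: [0.5036, -0.2364, 0.1319]
tcp_rot: [0.988, -0.155, -0.0, 0.0]
force: [-2.8, -5.3, 1.0]
opening: 0.194
grasp_force: 45.0
```

>>> move_arm(series=[{"delta_pos":[0,0.5,0],"rotation":[0,0,0],"fingers":0},{"delta_pos":[0,0.5,0],"rotation":[0,0,0],"fingers":0},{"delta_pos":[0,0,0],"rotation":[0,0,0],"fingers":0},{"delta_pos":[0,0,-1],"rotation":[0,0,0],"fingers":0},{"delta_pos":[0,0,-1],"rotation":[0,0,0],"fingers":0}])

```text
time: 19.3
ee_pos: [0.5029, -0.2368, 0.1334]
tcp_rot: [0.988, -0.154, -0.001, -0.0]
force: [-0.3, 0.4, -7.7]
opening: 0.192
grasp_force: 45.0
```

>>> move_arm(series=[{"delta_pos":[0,0,-1],"rotation":[0,0,0],"fingers":0},{"delta_pos":[0,0,-2],"rotation":[0,0,0],"fingers":0},{"delta_pos":[0,0,-3],"rotation":[0,0,0],"fingers":0},{"delta_pos":[0,0,-4],"rotation":[0,0,0],"fingers":0},{"delta_pos":[0,0,-5],"rotation":[0,0,0],"fingers":0}])

```text
time: 19.8
ee_pos: [0.5033, -0.2371, 0.1492]
tcp_rot: [0.988, -0.155, -0.0, -0.0]
force: [-0.3, -0.6, -6.1]
opening: 0.196
grasp_force: 45.0
```

>>> move_arm(series=[{"delta_pos":[0,0,-7],"rotation":[0,0,0],"fingers":0},{"delta_pos":[0,0,-9],"rotation":[0,0,0],"fingers":0},{"delta_pos":[0,0,-10],"rotation":[0,0,0],"fingers":0},{"delta_pos":[0,0,-10],"rotation":[0,0,0],"fingers":0},{"delta_pos":[0,0,-10],"rotation":[0,0,0],"fingers":0}])

```text
time: 20.3
ee_pos: [0.5034, -0.2372, 0.1959]
tcp_rot: [0.988, -0.155, 0.0, 0.0]
force: [0.4, 0.4, -6.5]
opening: 0.194
grasp_force: 45.0
```

>>> move_arm(series=[{"delta_pos":[0,0,-10],"rotation":[0,0,0],"fingers":0},{"delta_pos":[0,0,-9],"rotation":[0,0,0],"fingers":0},{"delta_pos":[0,0,-8],"rotation":[0,0,0],"fingers":0},{"delta_pos":[0,0,-5],"rotation":[0,0,0],"fingers":0},{"delta_pos":[0,0,-3],"rotation":[0,0,0],"fingers":0}])

```text
time: 20.8
ee_pos: [0.5034, -0.2372, 0.2303]
tcp_rot: [0.988, -0.155, 0.0, 0.0]
force: [1.0, -1.2, -7.0]
opening: 0.196
grasp_force: 45.0
```

>>> move_arm(series=[{"delta_pos":[0,0,0],"rotation":[0,0,0],"fingers":0},{"delta_pos":[0,0,0],"rotation":[0,0,0],"fingers":0},{"delta_pos":[0,0,0],"rotation":[0,0,0],"fingers":0},{"delta_pos":[0,0,0],"rotation":[0,0,0],"fingers":0},{"delta_pos":[0,0,0],"rotation":[0,0,0],"fingers":0}])

```text
time: 21.3
ee_pos: [0.5032, -0.2371, 0.2296]
tcp_rot: [0.988, -0.155, -0.0, -0.0]
force: [0.3, -0.4, -6.3]
opening: 0.194
grasp_force: 45.0
```

```bash
python3 - <<'E'
from h import *
s=ctrl.observe(); print(s["ee_pos"],s["wrist_torque"],s["qvel"].round(4))
a=ctrl.grab_frame("scene")[:,:,::-1]; b=ctrl.grab_frame("side")[:,:,::-1]
cv2.imwrite("pics/end.png",np.hstack([cv2.resize(a[60:310,90:390],(400,333)),cv2.resize(b[110:360,110:410],(400,333))]))
E
```

```text
[ 0.50324308 -0.2371311   0.22961038] [ 0.03182224 -0.05537308 -0.03315584] [ 0.0006 -0.0006 -0.0015 -0.0023  0.0011 -0.0023]
```

View pics/end.png

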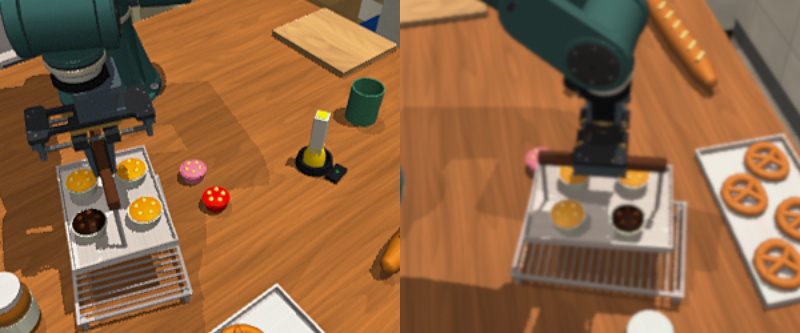

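The carrier hangs level about 10 cm above the rack with all four tarts on it (chocolate at (90,222) in the left crop). The thermometer stands in its dock at (315,150), and the mug and jar are in place.

```bash
python3 -c "
from plant import ctrl
print(ctrl.job_done())"
```

```text
the job is handed in; nothing more can be done
None
```

I handed the job in at about 21 s, but no verdict came back: the thermometer was aimed at the chocolate tart for about 2 s and stands back in its dock, and the arm holds the carrier level and steady about 10 cm above the rack with all four tarts on it.

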